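# Hang the scraper, then hold the gouge chest open

## Task

The orange scraper has been left lying on the lid of the green gouge chest: take it off and hang it by its steel ring on the peg of the wooden stand. Then lift the chest's lid by its bar and hold it open at 60 degrees so that the carver can choose a gouge; the lid falls shut by itself, so finish while still holding it there with the gripper. Do not disturb the mallet, the jar or the carved rosette.

Things in the scene. Friction and masses are not known exactly. Their poses are not given: they have to be found in the camera images.
- chest: Green box, fixed to the bench, 180 (x) x 300 (y) x 90 mm high, green lid on top with a brass strip along its front. Origin: centre of its underside; +x points to the hinge side (away from the robot at yaw 0), -x to the side with the lid's bar. The closed lid is 12 mm thick, covers the whole box, and its top is 102 mm above the bench.
- lid (a joint): Opening angle of the chest's lid, rad: 0 shut (level), grows as the bar side rises, stop at 1.4; 60 degrees is 1.047. No stay: the lid (about 0.5 kg) falls shut from every angle when let go (about 2.5 N at the bar lifts it).
- lid_bar (a point): Middle of the lid's steel pull bar: round, 12 mm diameter, 100 mm long along the chest's y, held by a rod at each end 45 mm out (-x) from the lid's front edge, in the lid's plane; 39 mm free between bar and lid, nothing below it. 225 mm from the hinge axis, 96 mm above the bench when shut; moves with the lid. Can be pinched from above across x; it turns in the grip as the lid rises.
- lid_hinge (a point): Middle of the lid's hinge axis, which runs along the chest's y at the far (+x) top rim, 90 mm above the bench; fixed.
- scraper: Loose hand scraper, 160 mm long, about 0.16 kg, lying flat on the closed lid. Origin: centre of the underside of its orange handle; x along the tool to the ring, z up as it lies. Handle: 84 (x) x 24 (y) x 26 mm high, centred on the origin. Steel blade 30 mm wide, 5 mm thick at the -x end, its edge at x = -76 mm. Ring at the +x end.
- scraper_eye (a point): Centre of the scraper's steel ring: outside 44 mm, hole 28 mm diameter, 8 mm thick, hole axis along the scraper's z; 62 mm along x from the scraper's origin and 13 mm above its underside.
- stand: Wooden peg stand, fixed to the bench: base 130 x 130 x 18 mm, upright column 30 (x) x 44 (y) mm, from 28 to 58 mm in +x of the origin, top at 215 mm. Origin: underside of the base, 10 mm in -x from its centre. The peg comes out of the column's -x face.
- peg_root (a point): Where the axis of the steel peg meets the column's face: 190 mm above the bench. The peg is a round bar of 10 mm diameter rising 40 degrees above level towards the stand's -x. A ring hung on it slides down to the column and the tool swings down to hang upright along the column.
- peg_tip (a point): Free end of the peg, 75 mm from peg_root along its axis, about 238 mm above the bench.
- mallet: Loose wooden carver's mallet standing on its head, 88 mm diameter, 190 mm high. Origin: centre of the underside. Leave alone.
- jar: Loose amber jar with black cap, 68 mm diameter, 90 mm high. Origin: centre of the underside. Leave alone.
- rosette: Loose carved wooden rosette on a 70 x 70 mm square, 34 mm high. Origin: centre of the underside. Leave alone.
Mind the look-alikes: they are no part of the job. What is meant by the scraper is not red, turquoise or yellow, and is the smaller of those in its own colour.

How it is judged:
On the way:
1. the scraper hangs by its ring on the peg, let go, with the lid still shut (distance between scraper_eye and peg_root below 0.03 m and angle between scraper's own x axis and vertical below 0.6 rad and contact force between scraper and stand above 0.3 N and contact force between each of the arm, the fingers and scraper below 0.1 N and value of joint lid below 0.1 rad), for 0.2 s.
At the end, for the whole second after the job is handed in: The scraper hangs upright by its ring on the peg (ring centre within 30 mm of the peg's root, tool within 34 degrees of vertical, not touched by the robot) and the gripper's fingers hold the lid still at 60 degrees, within 7 degrees, with nothing else propping it (distance between scraper_eye and peg_root below 0.03 m and angle between scraper's own x axis and vertical below 0.6 rad and contact force between scraper and stand above 0.3 N and contact force between each of the arm, the fingers and scraper below 0.1 N and value of joint lid between 0.925 and 1.17 rad and velocity of joint lid between -0.1 and 0.1 rad/s and contact force between the fingers and chest above 0.5 N and contact force between each of mallet, jar, rosette, scraper and chest below 0.2 N); the arm keeps its last pose, push and grip.
It fails at once if the mallet is moved more than 30 mm or tipped (distance of mallet from where it was at the start of the episode above 0.03 m or angle between mallet's own z axis and vertical above 0.3 rad).
It fails at once if the jar is moved more than 30 mm or tipped (distance of jar from where it was at the start of the episode above 0.03 m or angle between jar's own z axis and vertical above 0.3 rad).
It fails at once if the rosette is moved more than 30 mm or tipped (distance of rosette from where it was at the start of the episode above 0.03 m or angle between rosette's own z axis and vertical above 0.3 rad).
It also fails if it takes over 58 s, if anything falls off the work surface, if the arm or the gripper's body presses on something with over 40 N, if the wrist force passes 120 N, or if a joint passes its speed limit or range.

## Robot

A 6-joint arm with a two-finger parallel gripper is mounted at the origin on the work surface. World frame = base frame: x ahead of the robot, y to its left, z up, the work surface at z = 0. Lengths are in m, angles in rad, forces in N, time in s.
With the tool pointing down it reaches from about 0.3 to 0.85 m from the base axis. Payload 4.2 kg.
Tool frame: the origin (TCP) lies at the centre of the arm's flange, where the gripper is bolted on; the fingertips stand arm.finger_overhang ahead of it and the grasp point (between the pads) lies 172 mm ahead of it (arm.finger_overhang is the distance from the TCP to the fingertips, in m); z points along the fingers, y is the line along which they close (so a half turn about z gives the same grasp; the last joint's range is limited). The gripper opens to 91 mm and grips with 3 to 60 N. Pads are 32 mm wide; open, the fingers measure 118 mm over their backs; the gripper's body (76 mm by 178 mm) begins 60 mm behind the grasp point.
Start: joints at [-1.309, 0.32, 1.565, -0, 1.257, -0.02], TCP at [0.16, -0.552, 0.405] pointing down, gripper open.
Joint ranges: [-3.11, 3.11], [-0.84, 2.01], [0.21, 2.61], [-1.34, 4.49], [0.05, 2.63], [-2.56, 2.56]. Speed limits (rad/s): [2.57, 2.57, 3.14, 3.14, 3.14, 3.14].

## Interface

Orientations are given as a 3x3 rotation matrix whose columns are the frame's x, y, z axes.
In Python, from cell import arm, viewer, finish_job gives the robot as it stands.
- The arm moves only by the tool play_rows, never from a script. Its argument "rows" is one flat list of numbers, 7 for each row, row after row: the shift along the tool's x, y, z in mm, then the turn, a rotation vector about the tool's x, y, z in degrees, then the opening, from -1 (shut) to 1 (fully open). In form: [dx, dy, dz, rx, ry, rz, hand, dx, dy, dz, rx, ry, rz, hand, ...]. A call has 1 to 8 rows; each row shifts and turns the commanded pose from where the row before left it, along the tool's axes as they then stand; what a row does not reach is not made up. A row lasts 1/10 s, in which the tool goes at most 50 mm and 8.59 degrees, less where a joint would pass 70% of its speed; a pose out of reach is approached as far as the arm can. A call is refused whole if a number of a shift passes 50 or a number of a turn 8.59, either way. A call with a gripper value outside its range is refused whole. The fingers move at their own pace and stop on an object; "newtons" is the grip in N (left out, the last holds). Time passes only in rows, so rows that do not move let the fingers close. It gives the time, the measured TCP pose, the force, the opening and the grip force at its end, in the units of the state.
- arm.read_state(): the state, without advancing time (a new reading comes with each control period).
- viewer.get_image(name): name is "side" or "top" or "wrist"; returns (picture, depth): 400x640x3 uint8, red, green, blue; 400x640 float32, m along the optical axis (not along the pixel's ray), 0 where there is no reading.
- viewer.camera_model(name): a dict with "camera_matrix" (3x3 intrinsics, pixels), "k1" (the pictures are not rectified: a ray, as slopes to the right and down, at radius r is drawn at 1 + k1 r^2 times it, then the intrinsics apply), "position" and "rotation" of the camera in the world. Camera axes: x right, y down, z forward; pixel columns grow to the right and rows downward; lengths in m; the calibration is good to about 2 mm. A picture is of the moment at which its call begins: read the wrist's pose just before it. camera_model takes no time and is no camera call; for the wrist camera it gives the pose at the moment of the call.
- finish_job(): hands the job in; it is judged then, once.
The state is a dict: "time": time; "qpos": joint angles; "joint_velocities": joint speeds; "tau": joint torques, N m; "eef_pos": TCP position; "orientation": TCP orientation; "force": force on the tool from outside, world axes, zero at the start; "ft_torque": the same for the moment, N m; "grip_width": finger opening in m; "finger_force": force on a finger pad.
Only numpy, scipy, OpenCV 4.12 (cv2) and the standard library are available. Lean on these libraries where they do the work, as an engineer would, in place of code of your own. Each camera call takes 0.05 s, during which the arm holds its last target. There are 200 camera calls.

## Working session

There is one attempt and no reset: what is moved stays moved. The work goes in short steps, Python scripts to look and compute and a tool call to move; the robot and the scene stay as the last step left them, time stands still between calls to the robot, and variables do not carry over. Pictures are saved under pics/ and viewed, at most 10 in all, crops included, and the job is handed in when it is done.

Besides the shell and the picture viewer there is one more tool, called after ">>>" as name(argument=value, ...) on one line, values as JSON. play_rows: Moves the arm, as the interface text tells. Its arguments: {"type":"object","properties":{"rows":{"type":"array"},"newtons":{"type":"number"}},"required":["rows"]}

```bash
ls; mkdir -p pics
cat > h.py <<'E'
import numpy as np,cv2
from cell import arm,viewer,finish_job
def snap(n):
    m=viewer.camera_model(n); im,d=viewer.get_image(n); np.savez(f'{n}.npz',im=im,d=d,**{k:np.array(v) for k,v in m.items()})
    return im,d,m
def cloud(d,m):
    K=np.array(m['camera_matrix']);k1=float(m['k1'])
    v,u=np.mgrid[0:d.shape[0],0:d.shape[1]].astype(np.float32)
    p=cv2.undistortPoints(np.stack([u.ravel(),v.ravel()],1).reshape(-1,1,2).astype(np.float64),K,np.array([k1,0,0,0.])).reshape(d.shape+(2,))
    c=np.dstack([p*d[...,None],d]); return c@np.array(m['rotation']).T+np.array(m['position'])
E
python3 - <<'E'
from h import *
for n in ['top','side']:
    im,d,m=snap(n); cv2.imwrite(f'pics/{n}0.png',im[...,::-1]); print(n,m['position'],m['k1'],np.array(m['rotation']).round(2).tolist())
print(arm.finger_overhang, arm.read_state())
E
```

```text
pics
top [ 0.38778568 -0.0352862   1.41770019] -0.062290680271803844 [[0.02, -0.99, 0.11], [-1.0, -0.02, -0.0], [0.0, -0.11, -0.99]]
side [0.4464379  0.69522996 0.93051161] -0.05709685241311897 [[-0.99, -0.13, 0.11], [-0.17, 0.73, -0.67], [0.01, -0.67, -0.74]]
0.1908 {'time': 0.1, 'qpos': array([-1.30899301e+00,  3.20274731e-01,  1.56553377e+00, -7.78123935e-06,
        1.25735852e+00, -2.00059488e-02]), 'joint_velocities': array([-0.00119143, -0.00156921, -0.00358991,  0.00125267,  0.00222311,
        0.00015205]), 'tau': array([ 3.06650727e-04, -4.13332987e+01, -2.32510167e+01,  7.29508116e-02,
        4.22026694e-02, -4.36060225e-05]), 'eef_pos': array([ 0.15986801, -0.55219837,  0.40398627]), 'orientation': array([[ 9.60553202e-01,  2.78095980e-01, -4.14631927e-04],
       [ 2.78096288e-01, -9.60552002e-01,  1.51880390e-03],
       [ 2.40977322e-05, -1.57419955e-03, -9.99998761e-01]]), 'force': array([-0.69257553, -0.38097669, -0.34302546]), 'ft_torque': array([-0.01469037,  0.07283255, -0.00532578]), 'finger_force': 0.0, 'grip_width': 0.09107556696542148}
```

View pics/top0.png

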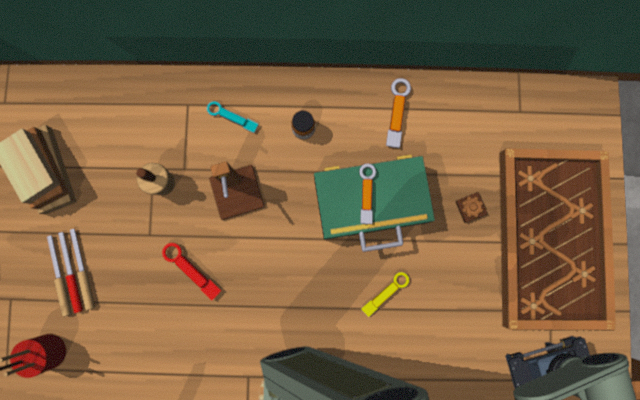

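View pics/side0.png

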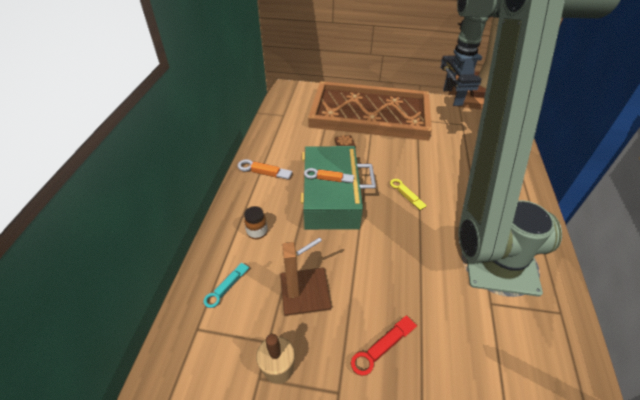

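The top view shows the chest at about (375,197), with the orange scraper on its lid, ring at (367,172) and blade at (366,215). The stand is at (237,192) with its peg at (224,186), the mallet at (153,180), the jar at (303,123) and the rosette at (471,207). The side view agrees, with the scraper at (330,176) and the peg at (310,246).

Run:
```python
from h import *
def load(n):
    z=np.load(n+'.npz'); return z['im'],cloud(z['d'],z),z['d']
for n in ['top','side']:
    im,P,d=load(n); hsv=cv2.cvtColor(im,cv2.COLOR_RGB2HSV); H,S,V=[hsv[...,i].astype(int) for i in range(3)]
    ok=d>0; Z=P[...,2]
    def rect(mask,name):
        q=P[mask]; 
        if len(q)<5: print(name,'few');return
        r=cv2.minAreaRect((q[:,:2]*1000).astype(np.float32)); print(n,name,len(q),'rect',np.round(r[0],1),np.round(r[1],1),round(r[2],1),'med',q.mean(0).round(4),'z',np.percentile(q[:,2],[5,50,95]).round(4))
    near=lambda x,y,r:(np.hypot(P[...,0]-x,P[...,1]-y)<r)
    green=ok&(H>60)&(H<90)&(S>90)&(Z>0.09)&(Z<0.115); rect(green&(P[...,0]<.75),'lid')
    g=green&(P[...,0]<.75); c=P[g].mean(0)
    brass=ok&(H>20)&(H<32)&(S>120)&near(c[0],c[1],.2)&(Z>.09)&(Z<.12); rect(brass,'brass')
    orange=ok&(H>8)&(H<19)&(S>200)&near(c[0],c[1],.15)&(Z>.112)&(Z<.14); rect(orange,'handle')
    grey=ok&(S<60)&(V>100)&near(c[0],c[1],.16)&(Z>.1)&(Z<.13); rect(grey,'scraper grey')
    bar=ok&(S<60)&(V>70)&near(c[0],c[1],.2)&(Z>.075)&(Z<.107)&(P[...,0]<c[0]-.09); rect(bar,'bar')
    dark=ok&(Z>.012)&(Z<.025)&near(c[0],c[1]+.35,.17); rect(dark,'base')
    col=ok&(Z>.205)&(Z<.222)&near(c[0],c[1]+.35,.17)&(S>60); rect(col,'coltop')
    peg=ok&(Z>.19)&(Z<.25)&near(c[0],c[1]+.35,.17)&(S<60); rect(peg,'peg')
    if peg.any():
        q=P[peg]; m=q.mean(0); u,s,vt=np.linalg.svd(q-m); t=(q-m)@vt[0]; print('dir',vt[0].round(3), q[t.argmin()].round(4), q[t.argmax()].round(4))
    g2=P[grey]; 
    np.save(n+'_grey.npy',g2)
```

```text
top lid 5793 rect [ 548.3 -188.5] [178.6 298. ] 10.4 med [ 0.5546 -0.1877  0.1022] z [0.0977 0.1022 0.1066]
top brass 385 rect [ 557.1 -187.1] [179.  256.9] 10.1 med [ 0.5048 -0.18    0.1026] z [0.0967 0.1029 0.1074]
top handle 244 rect [ 551.8 -167.8] [75.4 22. ] 0.2 med [ 0.5522 -0.1674  0.1277] z [0.1239 0.1276 0.132 ]
top scraper grey 543 rect [ 530.5 -238.9] [232.4 197.4] 7.4 med [ 0.5034 -0.1847  0.1105] z [0.1006 0.1111 0.1219]
top bar 302 rect [ 434.2 -158.5] [214.5  58.3] 89.6 med [ 0.4271 -0.2074  0.1011] z [0.0964 0.1012 0.1056]
top base 1604 rect [570.1 198.4] [144.1 131. ] 18.5 med [0.5568 0.1903 0.0181] z [0.0136 0.018  0.0225]
top coltop 229 rect [595.7 206.4] [31.3 44.9] 18.9 med [0.5947 0.2055 0.2145] z [0.2091 0.2149 0.2186]
top peg 87 rect [551.5 191.9] [59.9 10.3] 17.8 med [0.5515 0.1912 0.2221] z [0.2005 0.2211 0.2432]
dir [-0.744 -0.246  0.621] [0.5783 0.2044 0.198 ] [0.5228 0.1836 0.2448]
side lid 2270 rect [ 550.2 -185.8] [170.4 296.2] 10.9 med [ 0.5543 -0.1634  0.105 ] z [0.1022 0.1051 0.1078]
side brass 149 rect [ 557.  -189.6] [175.4 256.3] 10.4 med [ 0.4942 -0.1743  0.106 ] z [0.1027 0.106  0.1092]
handle few
side scraper grey 351 rect [ 524.6 -189.7] [228.5 116.6] 12.1 med [ 0.5089 -0.1861  0.1118] z [0.1017 0.1073 0.1228]
side bar 143 rect [ 435.1 -206. ] [ 48.9 117.8] 5.1 med [ 0.4287 -0.2036  0.1034] z [0.0997 0.1037 0.1065]
side base 1639 rect [566.6 195. ] [128.1 132.8] 18.4 med [0.5584 0.2019 0.0195] z [0.0163 0.0196 0.0225]
side coltop 207 rect [590.  203.8] [43.  45.2] 14.0 med [0.5964 0.2083 0.2159] z [0.2086 0.2166 0.2191]
side peg 109 rect [552.8 191.4] [56.2 10.1] 16.9 med [0.5531 0.1921 0.2233] z [0.2021 0.2242 0.2439]
dir [ 0.729  0.25  -0.637] [0.5269 0.18   0.2446] [0.5788 0.2026 0.1989]
```

Run:
```python
from h import *
for n in ['top','side']:
    z=np.load(n+'.npz');P=cloud(z['d'],z);im=z['im'];hsv=cv2.cvtColor(im,cv2.COLOR_RGB2HSV).astype(int);H,S,V=hsv[...,0],hsv[...,1],hsv[...,2];Z=P[...,2]
    box=(P[...,0]>.45)&(P[...,0]<.67)&(abs(P[...,1]+.167)<.06)
    ring=box&(S<90)&(V>90)&(Z>.10)&(Z<.128)&(P[...,0]>.585)&(abs(P[...,1]+.167)<.03)
    bl=box&(S<90)&(V>90)&(Z>.10)&(Z<.128)&(P[...,0]<.515)&(P[...,0]>.46)&(abs(P[...,1]+.167)<.03)
    ha=box&(H>5)&(H<20)&(S>150)&(Z>.108)&(Z<.14)
    for k,m in [('ring',ring),('blade',bl),('handle',ha)]:
        q=P[m]; 
        if len(q): print(n,k,len(q),q.mean(0).round(4),np.percentile(q,[2,98],axis=0).round(3).tolist())
    q=(P[ring][:,:2]*1000).astype(np.float32)
    if len(q)>5: print('enclosing',cv2.minEnclosingCircle(q))
    if ha.sum()>9:
        q=P[ha][:,:2]; print('axis yaw',np.degrees(np.arctan2(*np.linalg.svd(q-q.mean(0))[2][0][::-1])))
```

```text
top ring 167 [ 0.6151 -0.1696  0.1142] [[0.595, -0.192, 0.101], [0.637, -0.147, 0.123]]
top blade 188 [ 0.4914 -0.1667  0.1151] [[0.464, -0.185, 0.101], [0.51, -0.152, 0.123]]
top handle 274 [ 0.5503 -0.1674  0.1273] [[0.514, -0.179, 0.121], [0.589, -0.156, 0.133]]
enclosing ((619.7152099609375, -172.26824951171875), 31.307321548461914)
axis yaw 178.69439021811516
side ring 146 [ 0.6173 -0.1681  0.1143] [[0.594, -0.195, 0.102], [0.636, -0.143, 0.124]]
side blade 120 [ 0.491  -0.1668  0.1149] [[0.461, -0.192, 0.103], [0.513, -0.145, 0.123]]
side handle 211 [ 0.5532 -0.1627  0.1253] [[0.517, -0.178, 0.11], [0.589, -0.155, 0.134]]
enclosing ((617.91064453125, -171.23863220214844), 34.61444854736328)
axis yaw 179.04517060084586
```

>>> play_rows(rows=[40, -22, 0, 0, 0, 0, 1, 40, -22, 0, 0, 0, 0, 1, 40, -22, 0, 0, 0, 0, 1, 40, -22, 0, 0, 0, 0, 1, 40, -22, 0, 0, 0, 0, 1, 40, -22, 0, 0, 0, 0, 1, 40, -22, 0, 0, 0, 0, 1, 40, -22, 0, 0, 0, 0, 1], newtons=25)

```text
time: 0.9
eef_pos: [0.4193, -0.2927, 0.4045]
orientation: [[0.961, 0.278, -0.0], [0.278, -0.961, 0.0], [-0.0, -0.0, -1.0]]
force: [-0.1, -0.1, 0.7]
grip_width: 0.0914
finger_force: 0.0
```

>>> play_rows(rows=[38, -22, 0, 0, 0, 0, 1, 38, -22, 0, 0, 0, 0, 1, 38, -22, 0, 0, 0, 0, 1, 38, -22, 0, 0, 0, 0, 1, 0, 0, 0, 0, 0, 8.5, 1, 0, 0, 0, 0, 0, 8.5, 1, 0, 0, 0, 0, 0, 0, 1, 0, 0, 0, 0, 0, 0, 1])

```text
time: 1.7
eef_pos: [0.5397, -0.1675, 0.4044]
orientation: [[1.0, -0.012, -0.001], [-0.012, -1.0, 0.0], [-0.001, -0.0, -1.0]]
force: [-0.3, -0.5, -0.7]
grip_width: 0.0914
finger_force: 0.0
```

Run:
```python
from h import *
s=arm.read_state(); print(s['time'],s['eef_pos'],s['orientation'].round(4).tolist(),s['qpos'].round(4))
R=s['orientation']; print((R.T@(np.array([.540,-.1668,.298])-s['eef_pos'])*1000).round(1))
im,d,m=snap('wrist'); P=cloud(d,m); hsv=cv2.cvtColor(im,cv2.COLOR_RGB2HSV).astype(int);H,S,V=hsv[...,0],hsv[...,1],hsv[...,2];Z=P[...,2]
ha=(H>5)&(H<20)&(S>150)&(Z>.118)&(Z<.14)&(abs(P[...,1]+.167)<.1)&(abs(P[...,0]-.55)<.1)
q=P[ha];print(len(q));
if len(q): print(q.mean(0),cv2.minAreaRect((q[:,:2]*1000).astype(np.float32)),np.percentile(q[:,2],[5,50,95]))
g=(S<70)&(V>80)&(Z>.108)&(Z<.126)&(P[...,0]>.585)&(P[...,0]<.66)&(abs(P[...,1]+.167)<.04); q=P[g]
if len(q): print('ring',len(q),cv2.minAreaRect((q[:,:2]*1000).astype(np.float32)))
cv2.imwrite('pics/w1.png',im[...,::-1])
```

```text
1.7 [ 0.5397419  -0.16751012  0.40441629] [[0.9999, -0.012, -0.0007], [-0.012, -0.9999, 0.0002], [-0.0007, -0.0002, -1.0]] [-3.2130e-01  3.0450e-01  1.5876e+00 -1.0000e-04  1.2502e+00  1.2615e+00]
[  0.3  -0.7 106.4]
3228
[ 0.5548795  -0.1666048   0.12776409] ((553.0819091796875, -166.616943359375), (23.305564880371094, 81.54686737060547), 89.25730895996094) [0.12529555 0.12797238 0.12931188]
ring 1654 ((614.784912109375, -167.50686645507812), (42.6862678527832, 41.427066802978516), 89.7179946899414)
```

View pics/w1.png

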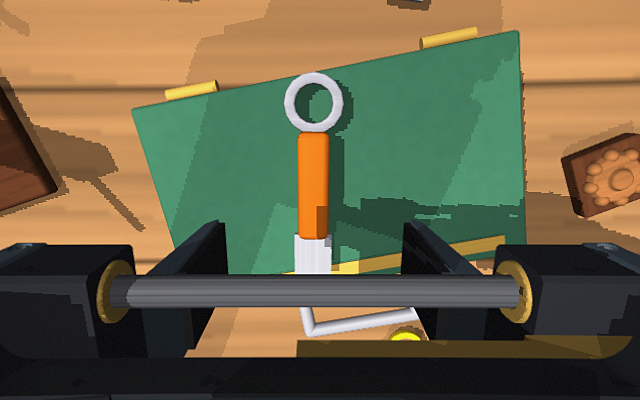

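The wrist picture shows the scraper between the fingers, handle at (313,185) and ring at (314,102). I'll descend and grip it.

>>> play_rows(rows=[0, -1, 35, 0, 0, 0, 1, 1, 0, 35, 0, 0, 0, 1, 0, 0, 20, 0, 0, 0, 1, 0, 0, 16, 0, 0, 0, 1, 0, 0, 0, 0, 0, 0, 1, 0, 0, 0, 0, 0, 0, -1, 0, 0, 0, 0, 0, 0, -1, 0, 0, 0, 0, 0, 0, -1], newtons=40)

```text
time: 2.55
eef_pos: [0.5411, -0.1667, 0.3]
orientation: [[1.0, -0.015, 0.002], [-0.015, -1.0, -0.001], [0.002, 0.001, -1.0]]
force: [0.0, 1.1, -0.1]
grip_width: 0.0703
finger_force: 0.0
```

>>> play_rows(rows=[0, 0, 0, 0, 0, 0, -1, 0, 0, 0, 0, 0, 0, -1, 0, 0, 0, 0, 0, 0, -1, 0, 0, -20, 0, 0, 0, -1, 0, 0, -40, 0, 0, 0, -1, 0, 0, -40, 0, 0, 0, -1, 0, 0, -10, 0, 0, 0, -1, 0, 0, 0, 0, 0, 0, -1])

```text
time: 3.35
eef_pos: [0.541, -0.1665, 0.4107]
orientation: [[1.0, -0.015, 0.004], [-0.015, -1.0, -0.001], [0.004, 0.001, -1.0]]
force: [0.8, -0.6, 0.6]
grip_width: 0.0061
finger_force: 0.0
```

The fingers close slower than I allowed, about 80 mm/s, so I lifted before they reached the handle. I'll reopen and look again.

>>> play_rows(rows=[0, 0, 0, 0, 0, 0, 1, 0, 0, 0, 0, 0, 0, 1, 0, 0, 0, 0, 0, 0, 1, 0, 0, 0, 0, 0, 0, 1, 0, 0, 0, 0, 0, 0, 1, 0, 0, 0, 0, 0, 0, 1, 0, 0, 0, 0, 0, 0, 1, 0, 0, 0, 0, 0, 0, 1])

```text
time: 4.15
eef_pos: [0.5409, -0.1665, 0.4088]
orientation: [[1.0, -0.015, 0.0], [-0.015, -1.0, -0.0], [0.0, 0.0, -1.0]]
force: [0.4, 0.1, -0.1]
grip_width: 0.0674
finger_force: 0.0
```

```bash
cat > w.py <<'E'
from h import *
s=arm.read_state(); print(s['time'],s['eef_pos'],s['qpos'].round(4),s['grip_width'])
im,d,m=snap('wrist'); P=cloud(d,m); hsv=cv2.cvtColor(im,cv2.COLOR_RGB2HSV).astype(int);H,S,V=hsv[...,0],hsv[...,1],hsv[...,2];Z=P[...,2]
ha=(H>5)&(H<20)&(S>150)&(Z>.118)&(Z<.15)&(abs(P[...,1]+.167)<.1)&(abs(P[...,0]-.55)<.1)
q=P[ha];print(len(q));
if len(q): print(q.mean(0),cv2.minAreaRect((q[:,:2]*1000).astype(np.float32)),np.percentile(q[:,2],[5,50,95]))
g=(S<70)&(V>80)&(Z>.108)&(Z<.126)&(P[...,0]>.585)&(P[...,0]<.66)&(abs(P[...,1]+.167)<.04); q=P[g]
if len(q): print('ring',len(q),cv2.minAreaRect((q[:,:2]*1000).astype(np.float32)))
E
python3 w.py
```

```text
4.15 [ 0.54088802 -0.16649873  0.40875977] [-3.1890e-01  3.0280e-01  1.5788e+00 -1.0000e-04  1.2598e+00  1.2668e+00] 0.0673631838000254
3156
[ 0.5549908  -0.16652286  0.12773745] ((552.7108154296875, -166.6455078125), (23.35912322998047, 82.75469207763672), 88.49937438964844) [0.1250933  0.1279575  0.12926809]
ring 1592 ((615.0418090820312, -167.47116088867188), (43.249874114990234, 41.41564178466797), 89.29972839355469)
```

The scraper hasn't moved. I'll descend again and wait for a full close before lifting.

>>> play_rows(rows=[0, 0, 35, 0, 0, 0, 0.5, 0, 0, 35, 0, 0, 0, 0.5, 0, 0, 24, 0, 0, 0, 0.5, 0, 0, 16, 0, 0, 0, 0.5, 0, 0, 0, 0, 0, 0, -1, 0, 0, 0, 0, 0, 0, -1, 0, 0, 0, 0, 0, 0, -1, 0, 0, 0, 0, 0, 0, -1], newtons=40)

```text
time: 5.0
eef_pos: [0.5412, -0.1666, 0.3]
orientation: [[1.0, -0.015, 0.002], [-0.015, -1.0, -0.001], [0.002, 0.001, -1.0]]
force: [0.7, 0.0, -0.0]
grip_width: 0.0394
finger_force: 0.0
```

>>> play_rows(rows=[0, 0, 0, 0, 0, 0, -1, 0, 0, 0, 0, 0, 0, -1, 0, 0, 0, 0, 0, 0, -1, 0, 0, 0, 0, 0, 0, -1, 0, 0, 0, 0, 0, 0, -1, 0, 0, 0, 0, 0, 0, -1])

```text
time: 5.6
eef_pos: [0.541, -0.1665, 0.2993]
orientation: [[1.0, -0.015, 0.001], [-0.015, -1.0, -0.0], [0.001, 0.0, -1.0]]
force: [-1.3, 0.1, 5.7]
grip_width: 0.0241
finger_force: 40.0
```

>>> play_rows(rows=[0, 0, -20, 0, 0, 0, -1, 0, 0, -40, 0, 0, 0, -1, 0, 0, -40, 0, 0, 0, -1, 0, 0, -20, 0, 0, -6.4, -1, 0, 0, 0, 0, 0, -6.4, -1, 0, 0, 0, 0, 0, -6.5, -1, 0, 0, 0, 0, 7, 0, -1, 0, 0, 0, 0, 7, 0, -1])

```text
time: 6.4
eef_pos: [0.5411, -0.1663, 0.4175]
orientation: [[0.92, 0.317, 0.232], [0.307, -0.949, 0.078], [0.245, -0.001, -0.97]]
force: [-0.1, -0.2, -3.3]
grip_width: 0.0238
finger_force: 40.0
```

>>> play_rows(rows=[0, 0, 0, 0, 7, 0, -1, 0, 0, 0, 0, 7, 0, -1, 0, 0, 0, 0, 7, 0, -1, 0, 0, 0, 0, 0, 0, -1, 0, 0, 0, 0, 0, 0, -1])

```text
time: 6.9
eef_pos: [0.5405, -0.1666, 0.4178]
orientation: [[0.78, 0.317, 0.54], [0.259, -0.949, 0.181], [0.57, -0.001, -0.822]]
force: [0.1, -0.2, -2.7]
grip_width: 0.024
finger_force: 40.0
```

```bash
cat > peg.py <<'E'
from h import *
import sys
s=arm.read_state();R=s['orientation'];p=s['eef_pos'];print(s['time'],p.round(4),s['qpos'].round(3),s['grip_width'],s['finger_force'])
a=np.radians(18.4);h=np.array([np.cos(a),np.sin(a),0]);root=np.array([.581,.2015,.19]);t=np.radians(40)
pd=-np.cos(t)*h+np.sin(t)*np.array([0,0,1])
print('yaw',np.degrees(np.arctan2(R[1,0],R[0,0])),'tilt',np.degrees(np.arcsin(R[2,0])))
eye=p+R@np.array([.074,0,.1843]); print('eye',eye.round(4))
for L in [.11,.075,.028]:
    T=root+pd*L; print(L,T.round(4),'tool shift mm',(R.T@(T-eye)*1000).round(1))
E
python3 peg.py
```

```text
6.9 [ 0.5405 -0.1666  0.4178] [-0.418  0.212  1.749  0.571  0.794  0.504] 0.0240207195055286 39.997544288635254
yaw 18.40745889917227 tilt 34.75657673118139
eye [ 0.6978 -0.1139  0.3086]
0.11 [0.501  0.1749 0.2607] tool shift mm [-105.7 -336.2  -14.6]
0.075 [0.5265 0.1834 0.2382] tool shift mm [ -96.5 -336.2   19.2]
0.028 [0.5606 0.1947 0.208 ] tool shift mm [ -84.2 -336.1   64.5]
```

>>> play_rows(rows=[-35, -20, -5, 0, 0, 0, -1, -35, -20, -5, 0, 0, 0, -1, -36, -20, -5, 0, 0, 0, -1, 0, -40, 0, 0, 0, 0, -1, 0, -40, 0, 0, 0, 0, -1, 0, -40, 0, 0, 0, 0, -1, 0, -40, 0, 0, 0, 0, -1, 0, -40, 0, 0, 0, 0, -1])

```text
time: 7.7
eef_pos: [0.3675, 0.0513, 0.3704]
orientation: [[0.778, 0.316, 0.543], [0.259, -0.949, 0.181], [0.573, 0.0, -0.82]]
force: [1.3, -0.2, -2.1]
grip_width: 0.0237
finger_force: 40.0
```

>>> play_rows(rows=[0, -40, 0, 0, 0, 0, -1, 0, -26, 0, 0, 0, 0, -1, 0, -10, 0, 0, 0, 0, -1, 0, 0, 0, 0, 0, 0, -1, 0, 0, 0, 0, 0, 0, -1])

```text
time: 8.2
eef_pos: [0.3466, 0.1158, 0.3701]
orientation: [[0.778, 0.317, 0.542], [0.261, -0.948, 0.181], [0.572, 0.001, -0.821]]
force: [0.5, -0.6, -1.7]
grip_width: 0.0234
finger_force: 40.0
```

```bash
python3 peg.py
python3 - <<'E'
from h import *
for n in ['top','side','wrist']:
    im,d,m=snap(n)
    P=cloud(d,m); S=cv2.cvtColor(im,cv2.COLOR_RGB2HSV)[...,1]; V=im.max(2)
    g=(S<60)&(V>100)&(d>0)&(abs(P[...,0]-.51)<.045)&(abs(P[...,1]-.18)<.045)&(P[...,2]>.2)&(P[...,2]<.3)
    q=P[g]; print(n,len(q),q.mean(0) if len(q) else '')
    if n=='wrist': cv2.imwrite('pics/w2.png',im[...,::-1])
    if n=='side': cv2.imwrite('pics/s2.png',cv2.resize(im[180:360,230:400,::-1],None,fx=3,fy=3,interpolation=cv2.INTER_CUBIC))
E
```

```text
8.2 [0.3466 0.1158 0.3701] [ 0.282 -0.101  2.223  0.057  0.412  1.485] 0.02335889232160369 39.99731183052063
yaw 18.52817948479957 tilt 34.85586916565345
eye [0.5041 0.1683 0.2612]
0.11 [0.501  0.1749 0.2607] tool shift mm [-1.  -7.2 -0.1]
0.075 [0.5265 0.1834 0.2382] tool shift mm [ 8.2 -7.2 33.7]
0.028 [0.5606 0.1947 0.208 ] tool shift mm [20.5 -7.1 79.1]
top 209 [0.5111403  0.17164699 0.25778778]
side 219 [0.51537468 0.17322878 0.25712552]
wrist 4595 [0.50315893 0.16783755 0.26383611]
```

View pics/w2.png

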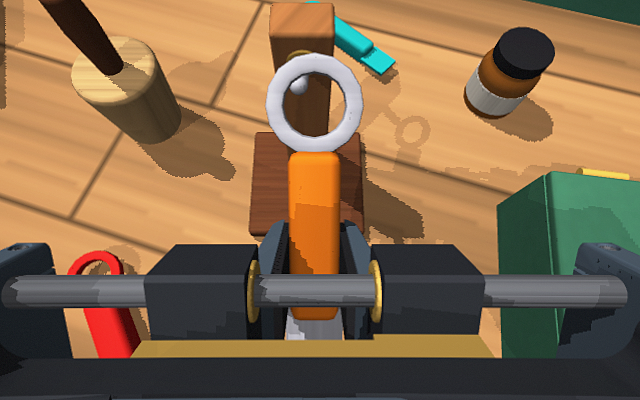

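View pics/s2.png

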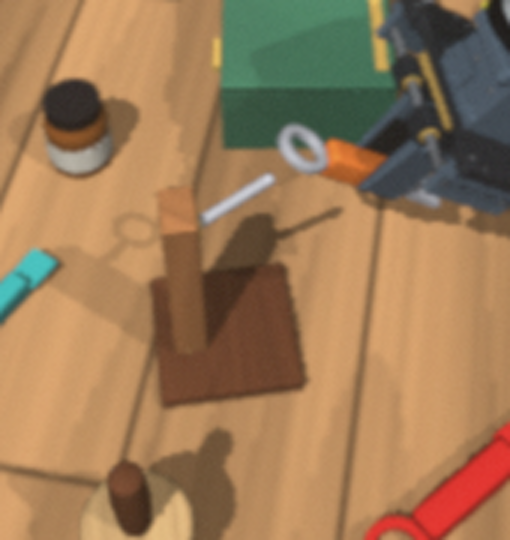

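Wrist view: the ring is centred at (314,103) and the peg tip shows through it at (298,82), to its left. That fits the computed −7 mm in y. I'll measure the peg tip in the same picture before threading.

Run:
```python
from h import *
z=np.load('wrist.npz');P=cloud(z['d'],z);im=z['im'];s=arm.read_state();R=s['orientation'];p=s['eef_pos']
S=cv2.cvtColor(im,cv2.COLOR_RGB2HSV)[...,1]
Q=(P-p)@R  # tool frame
v,u=np.mgrid[0:400,0:640]
tip=(np.hypot(u-298,v-82)<22)&(S<70)&(Q[...,2]>.205)&(Q[...,2]<.27)
q=Q[tip]; print('tip tool mm',len(q),(np.percentile(q,[3,50,97],axis=0)*1000).round(1).tolist(), P[tip].mean(0))
ring=(np.hypot(u-314,v-103)<60)&(S<70)&(Q[...,2]<.195)&(Q[...,2]>.165)
q=Q[ring];print('ring',len(q),(np.percentile(q,[1,50,99],axis=0)*1000).round(1).tolist())
a=np.radians(18.4);h=np.array([np.cos(a),np.sin(a),0]);t=np.radians(40)
for L in (.075,.028): print(R.T@(np.array([.581,.2015,.19])+L*(-np.cos(t)*h+np.sin(t)*np.array([0,0,1]))-p)*1000)
```

```text
tip tool mm 253 [[79.7, -12.8, 213.4], [83.3, -8.1, 215.4], [88.6, -4.7, 226.3]] [0.52664945 0.18343803 0.24035466]
ring 4624 [[53.9, -21.1, 178.5], [75.3, -0.7, 180.1], [93.7, 19.6, 183.9]]
[ 82.20275795  -8.35831878 218.00564265]
[ 94.46569211  -8.40410789 263.37764226]
```

>>> play_rows(rows=[-1, -7.5, 0, 0, 0, 0, -1, 4, 0, 17, 0, 0, 0, -1, 5, 0, 17, 0, 0, 0, -1, 4, 0, 15, 0, 0, 0, -1, 4, 0, 15, 0, 0, 0, -1, 4, 0, 13, 0, 0, 0, -1, 0, 0, 0, 0, 0, 0, -1, 0, 0, 0, 0, 0, 0, -1])

```text
time: 9.15
eef_pos: [0.4016, 0.1412, 0.3182]
orientation: [[0.779, 0.315, 0.542], [0.259, -0.949, 0.18], [0.571, 0.0, -0.821]]
force: [0.2, -0.1, -1.2]
grip_width: 0.0236
finger_force: 40.0
```

```bash
python3 peg.py
python3 - <<'E'
from h import *
print(arm.read_state()['force'])
im,d,m=snap('wrist'); cv2.imwrite('pics/w3.png',im[...,::-1])
E
```

```text
9.15 [0.4016 0.1412 0.3182] [0.309 0.077 2.212 0.026 0.245 1.536] 0.02363264317720711 39.99737083911896
yaw 18.363855586180748 tilt 34.838259525447015
eye [0.5592 0.1934 0.2092]
0.11 [0.501  0.1749 0.2607] tool shift mm [-20.6  -0.7 -77.1]
0.075 [0.5265 0.1834 0.2382] tool shift mm [-11.5  -0.7 -43.3]
0.028 [0.5606 0.1947 0.208 ] tool shift mm [ 0.8 -0.8  2. ]
[ 0.16107709 -0.10370448 -1.16946685]
```

View pics/w3.png

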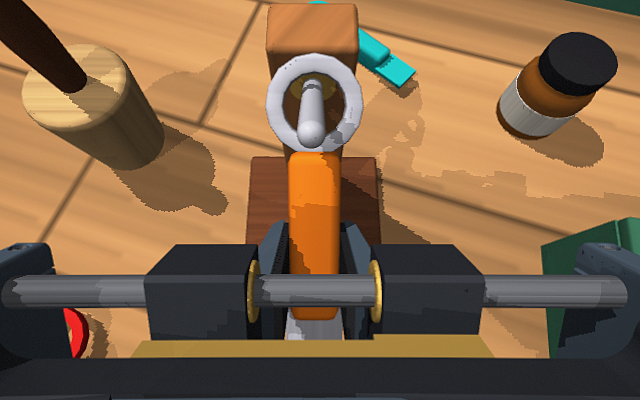

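The peg now runs through the ring, at (313,110) in the picture. I'll let go.

>>> play_rows(rows=[0, 0, 0, 0, 0, 0, 1, 0, 0, 0, 0, 0, 0, 1, 0, 0, 0, 0, 0, 0, 1, 0, 0, 0, 0, 0, 0, 1, 0, 0, 0, 0, 0, 0, 1, 0, 0, 0, 0, 0, 0, 1, 0, 0, 0, 0, 0, 0, 1, 0, 0, 0, 0, 0, 0, 1])

```text
time: 10.0
eef_pos: [0.4014, 0.1418, 0.3183]
orientation: [[0.778, 0.316, 0.543], [0.259, -0.949, 0.181], [0.572, 0.0, -0.82]]
force: [-1.0, -0.4, -0.2]
grip_width: 0.0849
finger_force: 0.0
```

Run:
```python
from h import *
s=arm.read_state();print(s['force'],s['grip_width'])
im,d,m=snap('side'); cv2.imwrite('pics/s4.png',cv2.resize(im[180:360,230:400,::-1],None,fx=3,fy=3,interpolation=cv2.INTER_CUBIC))
```

```text
[-0.95026497 -0.41074785 -0.18927802] 0.08493123381923168
```

View pics/s4.png

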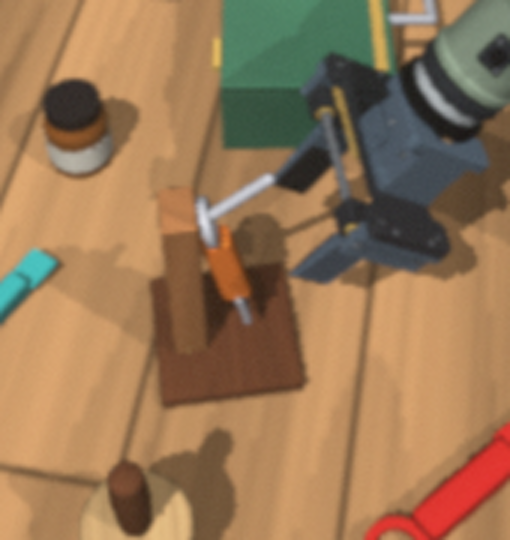

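The scraper hangs by its ring at the column, still swinging in: ring at (205,220), handle at (228,265). I'll back off along the fingers and straighten the tool.

>>> play_rows(rows=[0, 0, -20, 0, 0, 0, 1, 0, 0, -40, 0, 0, 0, 1, 0, 0, -40, 0, 0, 0, 1, 0, 20, -10, 0, -7, 0, 1, 0, 30, 0, 0, -7, 0, 1, 0, 40, 0, 0, -7, 0, 1, 0, 40, 0, 0, -7, 0, 1, 0, 40, 0, 0, -7, 0, 1])

```text
time: 10.85
eef_pos: [0.3956, -0.0411, 0.4091]
orientation: [[0.949, 0.316, -0.005], [0.316, -0.949, -0.002], [-0.005, 0.0, -1.0]]
force: [1.3, 0.5, 0.5]
grip_width: 0.0915
finger_force: 0.0
```

```bash
cat > bar.py <<'E'
from h import *
s=arm.read_state();R=s['orientation'];p=s['eef_pos'];print(s['time'],p.round(4),s['qpos'].round(3),R.round(3).tolist(),s['grip_width'])
T=np.array([.4162,-.2118,.27+.12])
print('yaw',np.degrees(np.arctan2(R[1,0],R[0,0])),'shift',(R.T@(T-p)*1000).round(1))
E
python3 bar.py
python3 - <<'E'
from h import *
im,d,m=snap('side');P=cloud(d,m);H,S,V=cv2.split(cv2.cvtColor(im,cv2.COLOR_RGB2HSV))
near=(np.hypot(P[...,0]-.57,P[...,1]-.2)<.08)&(P[...,2]>.03)
o=near&(H>5)&(H<20)&(S>200)&(V>150);print('handle',o.sum(),P[o].mean(0),np.percentile(P[o],[3,97],axis=0))
g=near&(S<60)&(V>120)&(P[...,2]<.2);print('grey',g.sum(),P[g].mean(0),np.percentile(P[g],[3,97],axis=0))
E
```

```text
10.85 [ 0.3956 -0.0411  0.4091] [-0.132  0.034  1.916 -0.003  1.196  1.119] [[0.949, 0.316, -0.005], [0.316, -0.949, -0.002], [-0.005, 0.0, -1.0]] 0.09151213219331615
yaw 18.391456175628264 shift [-34.2 168.5  19.3]<stdin>:4: RuntimeWarning: Mean of empty slice.
  ret = um.true_divide(
Traceback (most recent call last):
IndexError: index -1 is out of bounds for axis 0 with size 0
```

Run:
```python
from h import *
im=np.load('side.npz')['im']; cv2.imwrite('pics/s5.png',cv2.resize(im[180:360,230:400,::-1],None,fx=3,fy=3,interpolation=cv2.INTER_CUBIC))
```

```text
(no output)
```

View pics/s5.png

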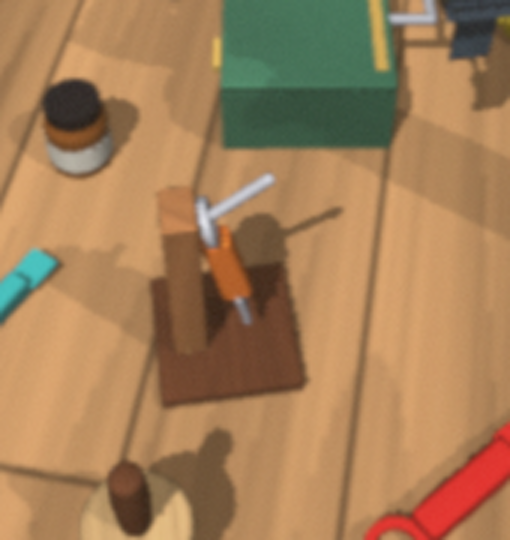

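>>> play_rows(rows=[-9, 42, 0, 0, 0, 0, 0, -9, 42, 0, 0, 0, 0, 0, -8, 42, 0, 0, 0, 0, 0, -8, 42, 0, 0, 0, 0, 0, 0, 0, 0, 0, 0, -8.2, 0, 0, 0, 0, 0, 0, -8.2, 0, 0, 0, 0, 0, 0, -8.2, 0, 0, 0, 0, 0, 0, -8.2, 0])

```text
time: 11.7
eef_pos: [0.4164, -0.2097, 0.4085]
orientation: [[0.622, 0.783, -0.001], [0.783, -0.622, -0.001], [-0.001, -0.001, -1.0]]
force: [0.3, 0.7, 0.1]
grip_width: 0.0458
finger_force: 0.0
```

>>> play_rows(rows=[0, 0, 0, 0, 0, -8.2, 0, 0, 0, 0, 0, 0, -8.2, 0, 0, 0, 0, 0, 0, -8.2, 0, 0, 0, 0, 0, 0, -8.2, 0, 0, 0, 0, 0, 0, -8.2, 0, 0, 0, 0, 0, 0, -8.2, 0, 0, 0, 0, 0, 0, 0, 0, 0, 0, 0, 0, 0, 0, 0])

```text
time: 12.5
eef_pos: [0.4163, -0.2095, 0.4086]
orientation: [[-0.178, 0.984, -0.001], [0.984, 0.178, -0.001], [-0.001, -0.001, -1.0]]
force: [-0.5, -0.2, 0.4]
grip_width: 0.0458
finger_force: 0.0
```

```bash
python3 bar.py
python3 - <<'E'
from h import *
im,d,m=snap('wrist');P=cloud(d,m);H,S,V=cv2.split(cv2.cvtColor(im,cv2.COLOR_RGB2HSV));s=arm.read_state();R=s['orientation'];Q=(P-s['eef_pos'])@R
g=(S<60)&(V>90)&(P[...,2]>.085)&(P[...,2]<.108)&(np.hypot(P[...,0]-.43,P[...,1]+.21)<.09)
q=Q[g]; print(len(q),(np.percentile(q,[2,50,98],axis=0)*1000).round(1),cv2.minAreaRect((P[g][:,:2]*1000).astype(np.float32)))
cv2.imwrite('pics/w6.png',im[...,::-1])
E
```

```text
12.5 [ 0.4163 -0.2095  0.4086] [-4.900e-01  1.450e-01  1.791e+00 -1.000e-03  1.207e+00 -6.690e-01] [[-0.178, 0.984, -0.001], [0.984, 0.178, -0.001], [-0.001, -0.001, -1.0]] 0.04583704529438719
yaw 100.25365744695831 shift [-2.2 -0.5 18.6]
2847 [[-54.9  -4.8 305.3]
 [  9.6   4.5 307.2]
 [ 53.7  43.9 311.4]] ((437.7412109375, -207.6894989013672), (53.38229751586914, 111.5566635131836), 10.058490753173828)
```

View pics/w6.png

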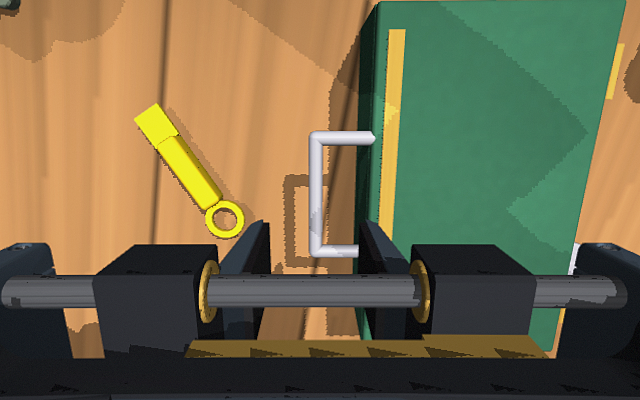

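The wrist picture shows the bar from (316,135) to (316,250), between the fingers' lines and well placed. In the side picture the scraper looks tilted, ring (205,220) to blade (248,320), so I'll measure the tilt.

Run:
```python
from h import *
for n in ('side','top'):
    im,d,m=snap(n);P=cloud(d,m);H,S,V=[c.astype(int) for c in cv2.split(cv2.cvtColor(im,cv2.COLOR_RGB2HSV))]
    near=(np.hypot(P[...,0]-.56,P[...,1]-.195)<.09)&(P[...,2]>.03)&(d>0)
    o=near&(H>5)&(H<14)&(S>195)&(V>120); q=P[o]; 
    if len(q)>5:
        c=q.mean(0);v=np.linalg.svd(q-c)[2][0]; v*=np.sign(v[2]);print(n,len(q),c.round(3),v.round(3),'tilt',np.degrees(np.arccos(v[2])),np.percentile(q,[3,97],axis=0).round(3).tolist())
    g=near&(S<70)&(V>100)&(P[...,2]<.23);q=P[g]
    for lo,hi in ((.03,.12),(.12,.17),(.17,.19),(.19,.21),(.21,.23)):
        w=q[(q[:,2]>lo)&(q[:,2]<hi)]
        if len(w): print(n,'grey',lo,len(w),w.mean(0).round(4))
    if n=='side': print(cv2.cvtColor(im,cv2.COLOR_RGB2HSV)[268:276:2,302:312:2].tolist(), P[270,306])
```

```text
side grey 0.03 25 [0.5473 0.2035 0.075 ]
side grey 0.17 11 [0.5715 0.1967 0.1805]
side grey 0.19 56 [0.5743 0.2036 0.2033]
side grey 0.21 68 [0.5645 0.1952 0.2173]
[[[12, 191, 179], [12, 195, 178], [12, 195, 178], [12, 195, 165], [12, 173, 121]], [[12, 191, 175], [12, 191, 179], [12, 193, 178], [12, 193, 176], [12, 190, 141]], [[12, 190, 160], [12, 194, 176], [12, 192, 178], [12, 193, 177], [12, 193, 165]], [[12, 182, 130], [12, 195, 174], [12, 190, 177], [12, 192, 177], [12, 191, 174]]] [0.55779428 0.20439998 0.13642952]
top grey 0.17 15 [0.5718 0.1964 0.1789]
top grey 0.19 55 [0.5756 0.2004 0.2052]
top grey 0.21 47 [0.5608 0.1941 0.2177]
```

Run:
```python
from h import *
z=np.load('side.npz');im,d=z['im'],z['d'];P=cloud(d,z);H,S,V=[c.astype(int) for c in cv2.split(cv2.cvtColor(im,cv2.COLOR_RGB2HSV))]
o=(np.hypot(P[...,0]-.56,P[...,1]-.195)<.07)&(P[...,2]>.03)&(H>9)&(H<14)&(S>182)&(V>120); q=P[o]
c=np.median(q,0);a=np.radians(18.4);r=(q[:,0]-.581)*np.cos(a)+(q[:,1]-.2015)*np.sin(a)
f=np.polyfit(q[:,2],r,1);print(len(q),c,'slope deg',np.degrees(np.arctan(f[0])),'r at z',np.polyval(f,[.09,.14,.19]), np.percentile(q[:,2],[2,98]))
f=np.polyfit(q[:,2],q[:,0]*-np.sin(a)+q[:,1]*np.cos(a),1);print('side deg',np.degrees(np.arctan(f[0])))
```

```text
169 [0.55893703 0.20405087 0.13727722] slope deg 8.031209536302665 r at z [-0.02739924 -0.02034442 -0.0132896 ] [0.09841772 0.17329853]
side deg -4.525345923550959
```

The scraper hangs within about 10° of upright, eye about 15 mm from the root. Next I'll pinch the bar.

>>> play_rows(rows=[0, 1, 40, 0, 0, 0, 0, 0, 0, 40, 0, 0, 0, 0, 0, 0, 35, 0, 0, 0, 0, 0, 0, 23, 0, 0, 0, 0, 0, 0, 0, 0, 0, 0, 0, 0, 0, 0, 0, 0, 0, -1, 0, 0, 0, 0, 0, 0, -1, 0, 0, 0, 0, 0, 0, -1], newtons=30)

```text
time: 13.45
eef_pos: [0.4176, -0.2097, 0.2722]
orientation: [[-0.181, 0.984, 0.001], [0.984, 0.181, -0.002], [-0.003, 0.001, -1.0]]
force: [0.7, -0.2, -0.2]
grip_width: 0.0247
finger_force: 0.0
```

>>> play_rows(rows=[0, 0, 0, 0, 0, 0, -1, 0, 0, 0, 0, 0, 0, -1, 0, 0, 0, 0, 0, 0, -1, 0, 0, 0, 0, 0, 0, -1, 0, 0, 0, 0, 0, 0, -1, 0, 0, 0, 0, 0, 0, -1])

```text
time: 14.05
eef_pos: [0.4171, -0.2096, 0.2715]
orientation: [[-0.181, 0.984, -0.001], [0.984, 0.181, -0.001], [-0.001, -0.001, -1.0]]
force: [-1.5, -0.4, 6.4]
grip_width: 0.0114
finger_force: 30.0
```

```bash
python3 -c "
import numpy as np
a=np.radians(1.53+np.arange(0,61,2.5));y=-225*np.cos(a);z=-225*np.sin(a)
y=np.round(y,1);z=np.round(z,1)
for i in range(24):print(round(y[i+1]-y[i],1),round(z[i+1]-z[i],1),end=' | ')"
```

```text
0.5 -9.8 | 0.9 -9.8 | 1.3 -9.7 | 1.7 -9.7 | 2.2 -9.5 | 2.6 -9.5 | 3.0 -9.4 | 3.4 -9.2 | 3.8 -9.0 | 4.2 -8.9 | 4.6 -8.7 | 4.9 -8.5 | 5.3 -8.2 | 5.7 -8.0 | 6.0 -7.8 | 6.4 -7.5 | 6.6 -7.2 | 7.0 -6.9 | 7.3 -6.6 | 7.5 -6.3 | 7.8 -5.9 | 8.1 -5.6 | 8.3 -5.2 | 8.5 -4.9 |
```

>>> play_rows(rows=[0, 0.5, -9.8, 0, 0, 0, -1, 0, 0.9, -9.8, 0, 0, 0, -1, 0, 1.3, -9.7, 0, 0, 0, -1, 0, 1.7, -9.7, 0, 0, 0, -1, 0, 2.2, -9.5, 0, 0, 0, -1, 0, 2.6, -9.5, 0, 0, 0, -1, 0, 3, -9.4, 0, 0, 0, -1, 0, 3.4, -9.2, 0, 0, 0, -1])

```text
time: 14.85
eef_pos: [0.4322, -0.2068, 0.3481]
orientation: [[-0.182, 0.983, -0.003], [0.983, 0.182, -0.002], [-0.001, -0.004, -1.0]]
force: [-2.8, -5.8, -1.2]
grip_width: 0.0119
finger_force: 30.0
```

>>> play_rows(rows=[0, 3.8, -9, 0, 0, 0, -1, 0, 4.2, -8.9, 0, 0, 0, -1, 0, 4.6, -8.7, 0, 0, 0, -1, 0, 4.9, -8.5, 0, 0, 0, -1, 0, 5.3, -8.2, 0, 0, 0, -1, 0, 5.7, -8, 0, 0, 0, -1, 0, 6, -7.8, 0, 0, 0, -1, 0, 6.4, -7.5, 0, 0, 0, -1])

```text
time: 15.65
eef_pos: [0.4712, -0.1997, 0.415]
orientation: [[-0.182, 0.983, -0.008], [0.983, 0.182, -0.004], [-0.002, -0.009, -1.0]]
force: [-8.2, -7.5, 5.7]
grip_width: 0.011
finger_force: 30.0
```

>>> play_rows(rows=[0, 6.6, -7.2, 0, 0, 0, -1, 0, 7, -6.9, 0, 0, 0, -1, 0, 7.3, -6.6, 0, 0, 0, -1, 0, 7.5, -6.3, 0, 0, 0, -1, 0, 7.8, -5.9, 0, 0, 0, -1, 0, 8.1, -5.6, 0, 0, 0, -1, 0, 8.3, -5.2, 0, 0, 0, -1, 0, 8.5, -4.9, 0, 0, 0, -1])

```text
time: 16.45
eef_pos: [0.5316, -0.1886, 0.4654]
orientation: [[-0.181, 0.984, -0.004], [0.984, 0.181, -0.005], [-0.004, -0.005, -1.0]]
force: [-6.2, -5.4, 9.9]
grip_width: 0.0115
finger_force: 30.0
```

>>> play_rows(rows=[0, 0, 0, 0, 0, 0, -1, 0, 0, 0, 0, 0, 0, -1, 0, 0, 0, 0, 0, 0, -1])

```text
time: 16.75
eef_pos: [0.5317, -0.1885, 0.4655]
orientation: [[-0.181, 0.984, -0.002], [0.983, 0.181, -0.004], [-0.004, -0.003, -1.0]]
force: [-6.8, -5.2, 10.5]
grip_width: 0.0111
finger_force: 30.0
```

Run:
```python
from h import *
s=arm.read_state();p=s['eef_pos'];print(p,s['force'],s['qpos'].round(2))
a=np.radians(10.3);h=np.array([np.cos(a),np.sin(a),0])
u=p-np.array([.4171,-.2096,.2715]);b=np.array([-.2249+u@h,.006+u[2]]);print('r',np.hypot(*b),'lid deg',np.degrees(np.arctan2(b[1],-b[0]))-1.53,'side',u@np.array([-h[1],h[0],0]))
for n in ('top','side'):
    im,d,m=snap(n);P=cloud(d,m);H,S,V=[c.astype(int) for c in cv2.split(cv2.cvtColor(im,cv2.COLOR_RGB2HSV))]
    g=(H>60)&(H<90)&(S>90)&(d>0)&(P[...,2]>.12)&(P[...,2]<.28)&(abs(P[...,0]-.57)<.15)&(abs(P[...,1]+.18)<.2); q=P[g]
    if len(q)>20:
        c=np.median(q,0);nn=np.linalg.svd(q-c,full_matrices=False)[2][2];print(n,len(q),'plane angle',np.degrees(np.arccos(abs(nn[2]))))
    if n=='side': cv2.imwrite('pics/s7.png',im[...,::-1])
```

```text
[ 0.53167294 -0.1884867   0.46554184] [-6.76274944 -5.20396624 10.53761019] [-0.36  0.27  1.48 -0.01  1.39 -0.54]
r 0.22752346737873122 lid deg 60.01770510758432 side 0.00028716595738159656
top 1112 plane angle 58.5602255708329
side 249 plane angle 57.26184591310312
```

View pics/s7.png

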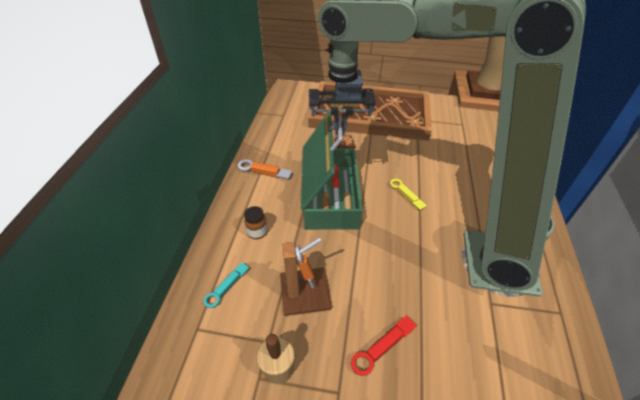

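The side picture shows the lid open near 60°, about (320,160), with the gripper on its bar. The scraper hangs on the peg at (304,265), and the mallet (275,352) and jar (256,222) are where they were. The lid is still, so I'm handing in.

```bash
python3 -c "
from cell import *
print(finish_job())"
```

```text
the job is handed in; nothing more can be done
None
```

I handed the job in at about 17 s: the scraper hangs by its ring on the peg, and the gripper holds the lid at about 59° (57–60° across three measurements); the mallet and jar hadn't moved in the last picture, nothing touched the rosette as far as I could tell, and no verdict came back.

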